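# Pick the stepped piston from the rack for the gearbox kit

## Task

Take the stepped piston, the one with the slim neck, out of the crowded black rack and stand it upright, neck up, in the empty compartment of the white kit tray; lower it onto the tray's floor before letting go. Leave the other two pistons standing in their wells in the rack.

Things in the scene. Friction and masses are not known exactly. Their poses are not given: they have to be found in the camera images.
- piston_mid (a point): The stepped piston to take, at its centre, 36 mm above its foot; aluminium, about 0.11 kg. Body 30 mm thick and 50 mm tall, above it a neck 18 mm thick and 22 mm tall. It stands in the rack's row; at the start its x axis lies across the row, y along it, z up. Fingers fit only across the row (60 mm free on both sides): along the row the next thing is 14 to 16 mm from its body.
- plain_mid (a point): A plain flat-topped piston to leave alone, at its centre. Aluminium, 30 mm thick, 72 mm tall, loose in the rack; same axes. The black rack, fixed to the bench, base 64 x 224 mm and 14 mm high, holds one row 44 mm apart: a fixed blue post (26 mm thick, top at 84 mm), three wells 6 mm deep (floor 8 mm above the bench) with the pistons in any order, and another such post.
- cup_mid (a point): A hollow piston with a 22 mm bore open at the top, to leave alone, at its centre. Aluminium, 30 mm thick, 72 mm tall, loose in the rack; same axes as the stepped one.
- empty_cell (a point): Floor centre of the empty compartment of the white kit tray, 4 mm above the bench; z up. Inside it is 92 mm in x, 90 mm in y. The tray is fixed to the bench left or right of the rack, 100 x 192 mm, walls and divider 4 mm thick, tops 18 mm above the bench. The other compartment, on this point's +y side, holds a flat steel cover 60 mm wide, top 16 mm above the bench.
There are look-alikes about, which are no part of the job. Leave any orange look-alike of the part that bears plain_mid alone.

How it is judged:
By the outcome, as a careful person would: the job done as asked, in the order asked, and still so for the second after the job is handed in, with the robot touching nothing.
It also fails if it takes over 37 s, if anything falls off the work surface, if the arm or the gripper's body presses on something with over 40 N, if the wrist force passes 120 N, or if a joint passes its speed limit or range.

## Robot

A 6-joint arm with a two-finger parallel gripper is mounted at the origin on the work surface. World frame = base frame: x ahead of the robot, y to its left, z up, the work surface at z = 0. Lengths are in mm, angles in rad, forces in N, time in s.
With the tool pointing down it reaches from about 325 to 775 mm from the base axis. Payload 5.5 kg.
Tool frame: the origin (TCP) lies between the finger pads; the fingertips stand bot.finger_overhang ahead of it and the grasp point (between the pads) lies 2 mm behind it (bot.finger_overhang is the distance from the TCP to the fingertips, in mm); x points along the fingers, z is the direction in which the jaws open and shut, and the axes are right-handed (so a half turn about x gives the same grasp; the last joint's range is limited). The gripper opens to 85 mm and grips with 20 to 120 N. Pads are 22 mm wide; open, the fingers measure 114 mm over their backs; the gripper's body (76 mm by 85 mm) begins 54 mm behind the grasp point. The pads swing forward as they close: fully open they stand 13 mm farther back than shut.
Start: joints at [-1.278, 0.091, 1.231, -0, 1.82, -0.057], TCP at [205.626, -563.679, 218.275] pointing down, gripper open.
Joint ranges: [-2.87, 2.87], [-0.86, 2.18], [0.17, 2.46], [-1.51, 4.65], [0.06, 2.69], [-2.65, 2.65]. Speed limits (rad/s): [2.57, 2.57, 3.01, 3.14, 3.14, 3.14].

## Interface

Orientations are given as a rotation vector (axis times angle).
In Python, from cell import bot, eyes, sign_off, find_in, landmark_of gives the robot as it stands. The module is installed in compiled form; this text tells all that it offers.
- The arm moves only by the shell command python3 -m pendant 'ROWS' [OPENING]. ROWS is a JSON object of lists of equal length, an entry for each row: "travel": the shift along the tool's x, y, z in mm, a list of three; "roll": the turn about the tool's x in rad. In form: {"travel": [[dx, dy, dz], ...], "roll": [roll, ...]}. A call has exactly 5 rows; each row shifts and turns the commanded pose from where the row before left it, along the tool's axes as they then stand; what a row does not reach is not made up. A row lasts 1/12 s, in which the tool goes at most 41.7 mm and 7.16 degrees, less where a joint would pass 70% of its speed; a pose out of reach is approached as far as the arm can. A call is refused whole if a number of a shift passes 41.7 or a number of a turn 0.125, either way. A call with a gripper value outside its range is refused whole. OPENING is the gripper command: -1 is shut, 1 is fully open, values between are in proportion, set as the call begins (- or left out, the last holds). The fingers move at their own pace and stop on an object; the grip force is fixed at half the most. Time passes only in rows, so rows that do not move let the fingers close, or fill a call up. It gives the time, the measured TCP pose, the force and the opening at its end, in the units of the state.
- bot.state(): the state, without advancing time (a new reading comes with each control period).
- eyes.read_camera(name): name is "scene" or "top"; returns a dict with "color" (400x640x3 uint8, red, green, blue), "K" (3x3 intrinsics, pixels), "extrinsics" (4x4, takes a point from world to camera coordinates). Camera axes: x right, y down, z forward; pixel columns grow to the right and rows downward; lengths in mm; the calibration is good to about 2 mm. A picture is of the moment at which its call begins. There is no depth.
- sign_off(): hands the job in, once; it reports no verdict.
Trained networks look in a picture, given as the dict that the camera call returned (one of the last four; its "shot" number tells which), for a name from the list of things; names that differ only in an ending like _2 or _b are one class to them, and where a whole thing is asked for, a point or a joint stands for the part that bears it (a point fixed in the world has none). Each returns a list of dicts, best first, with "score" (0 to 1); they miss things now and then, are a little off and sometimes report something else, mostly with a low value. They report only what shows in the picture. A call takes as long as a camera call. They do not tell look-alikes from the thing itself.
- find_in(picture, query): "xyz" ([x, y, z] in mm, in world coordinates, good to about 4 mm: the middle of the surface that is visible of it).
- landmark_of(picture, query): "xyz" ([x, y, z] in mm, in world coordinates, good to about 4 mm: a listed point, or the origin of a listed thing).
The state is a dict: "t": time; "qpos": joint angles; "qd": joint speeds; "tau": joint torques, N m; "ee_pos": TCP position; "ee_rot": TCP orientation; "wrist_force": force on the tool from outside, world axes, zero at the start; "moment": the same for the moment, N m; "finger_gap": opening from 0.0 (shut) to 1.0 (fully open).
Only numpy, scipy, OpenCV 4.12 (cv2) and the standard library are available. Lean on these libraries where they do the work, as an engineer would, in place of code of your own. Each camera call takes 0.05 s, during which the arm holds its last target. There are 200 camera calls.

## Working session

There is one attempt and no reset: what is moved stays moved. The work goes in short steps, Python scripts to look and compute and a shell command to move; the robot and the scene stay as the last step left them, time stands still between calls to the robot, and variables do not carry over. Pictures are saved under pics/ and viewed, about 8 in all and at most 12, crops included, and the job is handed in when it is done.

```bash
mkdir -p pics; cat > h.py <<'E'
import numpy as np, cv2
from cell import bot, eyes, sign_off, find_in, landmark_of
def px(p,X):
    c=p["extrinsics"]@np.append(X,1); u=p["K"]@c[:3]; return (u[:2]/u[2]).round(0)
def ray_z(p,uv,z):
    E=p["extrinsics"];R,t=E[:3,:3],E[:3,3]; o=-R.T@t; d=R.T@np.linalg.inv(p["K"])@[uv[0],uv[1],1]
    return (o+d*(z-o[2])/d[2]).round(1)
def save(p,n,box=None,s=1):
    im=p["color"][:,:,::-1]
    if box: im=im[box[1]:box[3],box[0]:box[2]]
    cv2.imwrite("pics/"+n,cv2.resize(im,None,fx=s,fy=s,interpolation=cv2.INTER_CUBIC))
E
python3 - <<'E'
from h import *
np.set_printoptions(suppress=True,precision=3)
for n in("top","scene"):
    p=eyes.read_camera(n); save(p,n+"0.png")
    for q in("piston_mid","plain_mid","cup_mid","empty_cell"):
        for r in landmark_of(p,q)[:4]: print(n,q,np.round(r["xyz"]),round(r["score"],2),px(p,r["xyz"]))
s=bot.state();print(s["t"],s["ee_pos"],s["ee_rot"],s["finger_gap"],bot.finger_overhang)
from scipy.spatial.transform import Rotation as R
print(R.from_rotvec(s["ee_rot"]).as_matrix())
E
```

```text
top piston_mid [512. 184.  40.] 0.76 [214. 186.]
top plain_mid [512. 233.  46.] 0.9 [186. 185.]
top plain_mid [392. 208.  36.] 0.77 [200. 252.]
top plain_mid [508. 184.  43.] 0.35 [214. 188.]
top cup_mid [508. 137.  44.] 0.76 [239. 188.]
top empty_cell [ 491. -246.    4.] 0.65 [442. 200.]
scene piston_mid [510. 179.  46.] 0.8 [374. 274.]
scene plain_mid [514. 226.  46.] 0.95 [394. 297.]
scene plain_mid [393. 209.  32.] 0.6 [437. 249.]
scene cup_mid [508. 142.  45.] 0.56 [359. 257.]
scene empty_cell [ 494. -245.    5.] 0.9 [236. 132.]
scene empty_cell [508. 179.  44.] 0.46 [375. 273.]
0.5 [ 205.628 -563.684  218.264] [ 0.948  1.355 -0.948] 0.9988857450781604 17.0
[[-0.     0.939  0.343]
 [-0.     0.343 -0.939]
 [-1.    -0.    -0.   ]]
```

View pics/top0.png

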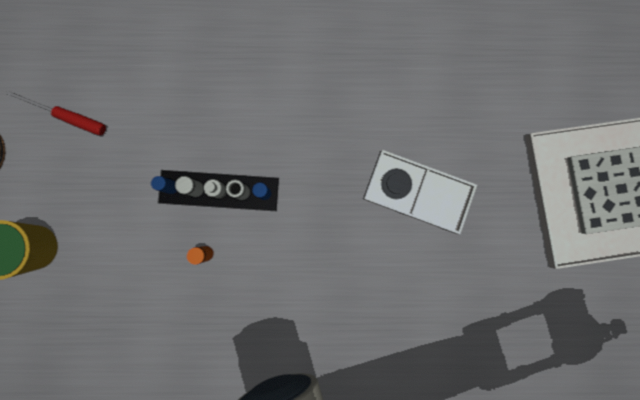

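View pics/scene0.png

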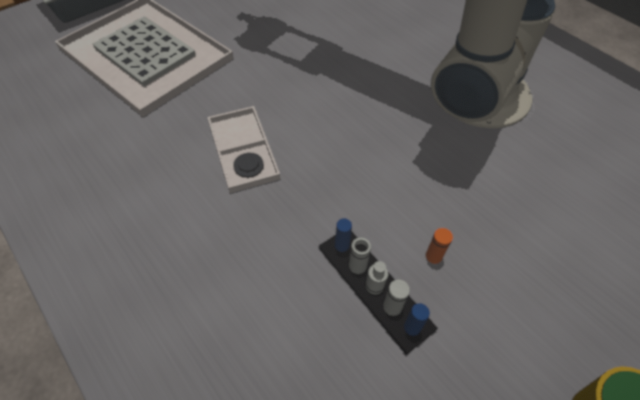

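Top view: the rack row reads left to right post (159,184), plain (185,185), stepped (213,187), cup (236,188), post (260,190). The orange look-alike is at (196,255), and the empty cell is the right compartment at about (443,200). The stepped one is the middle piston. I'll confirm that in a crop and measure the row's direction and the tray.

```bash
python3 - <<'E'
from h import *
np.set_printoptions(suppress=True,precision=3)
p=eyes.read_camera("top"); q=eyes.read_camera("scene")
a=cv2.resize(p["color"][155:225,145:295,::-1],(790,368),interpolation=cv2.INTER_CUBIC)
b=cv2.resize(q["color"][210:350,310:460,::-1],(236,220),interpolation=cv2.INTER_CUBIC)
out=np.zeros((590,790,3),np.uint8);out[:368]=a;out[369:589,:236]=b
c=cv2.resize(p["color"][145:240,355:485,::-1],(300,219));out[369:588,300:600]=c
cv2.imwrite("pics/crop1.png",out)
def quad(m,z,pp):
    cs,_=cv2.findContours(m.astype(np.uint8),0,2); k=max(cs,key=cv2.contourArea); h=cv2.convexHull(k)
    P=np.array([ray_z(pp,x[0]+0.0,z)[:2] for x in h]).astype(np.float32)
    return cv2.minAreaRect(P)
im=p["color"].astype(int)
sub=np.zeros(im.shape[:2],bool);sub[160:220,150:290]=1
m=(im.sum(2)<90)&sub; print("rack",quad(m,14,p))
sub[:]=0;sub[145:240,355:485]=1
m=(im.min(2)>135)&sub; print("tray",quad(m,18,p),m.sum())
# blue posts, both cameras: blob centroids
for n,pp in(("top",p),("scene",q)):
    i=pp["color"].astype(int); bl=((i[:,:,2]>i[:,:,0]+35)&(i[:,:,2]>70)).astype(np.uint8)
    N,_,st,ce=cv2.connectedComponentsWithStats(bl)
    for k in range(1,N):
        if st[k,4]>30: print(n,"blue",ce[k].round(1),st[k],ray_z(pp,ce[k],84 if n=="top" else 50))
E
```

```text
rack ((507.14642333984375, 182.02496337890625), (219.58197021484375, 60.340675354003906), 86.56237030029297)
tray ((507.1787414550781, -202.02859497070312), (192.76187133789062, 101.03546142578125), 69.88296508789062) 4155
top blue [157.7 182.6] [151 176  14  14 160] [512.7 269.8  84. ]
top blue [259.5 189.5] [253 183  14  14 165] [502.1  94.7  84. ]
scene blue [343.8 224.9] [337 219  14  13 146] [489.7  83.3  50. ]
scene blue [420.  311.6] [412 304  17  17 225] [501.5 267.8  50. ]
```

View pics/crop1.png

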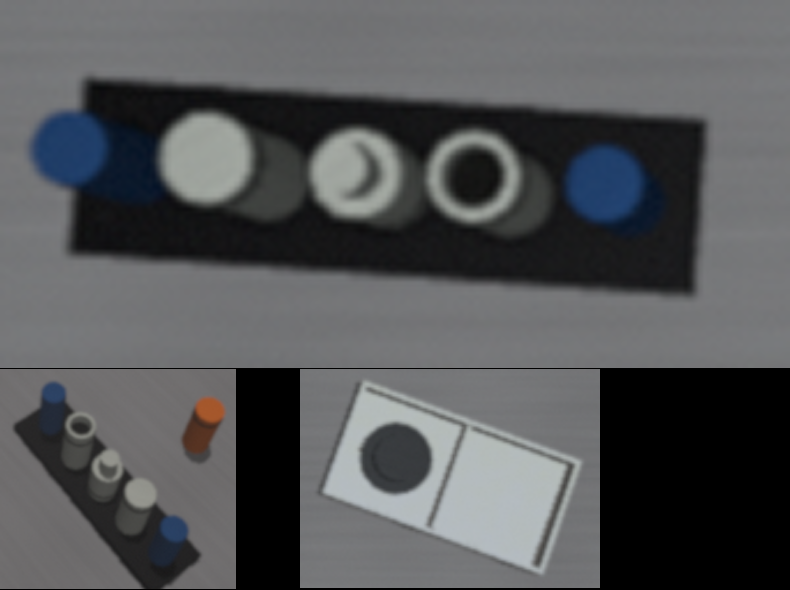

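The crop confirms it: the middle piston has a slim neck on a ring-shaped shoulder, the left one is flat-topped and the right one is bored. The rack centre (507.1, 182.0), the midpoint between the posts (507.4, 182.2) and the network agree, with yaw -3.45°. The empty cell works out at (491, -246) with yaw -20.1°, and the network agrees. I'm moving now.

```bash
python3 -m pendant '{"travel":[[0,27,-30],[0,27,-30],[0,27,-30],[0,27,-30],[0,27,-30]],"roll":[0,0,0,0,0]}' 1
python3 -m pendant '{"travel":[[0,27,-30],[0,27,-30],[0,27,-30],[0,27,-30],[0,27,-30]],"roll":[0,0,0,0,0]}'
```

```text
t: 1.02
ee_pos: [281.3, -374.8, 218.2]
ee_rot: [0.948, 1.354, -0.948]
wrist_force: [0.9, -0.1, 0.8]
finger_gap: 0.998
t: 1.43
ee_pos: [356.7, -187.5, 218.6]
ee_rot: [0.948, 1.353, -0.948]
wrist_force: [0.1, 0.2, -0.5]
finger_gap: 1.002
```

```bash
python3 -m pendant '{"travel":[[0,27,-30],[0,27,-30],[0,27,-30],[0,27,-30],[0,27,-30]],"roll":[0,0,0,0,0]}'
python3 -m pendant '{"travel":[[0,27,-30],[0,27,-30],[0,27,-30],[0,27,-30],[0,27,-30]],"roll":[0,0,0,0,0]}'
python3 -m pendant '{"travel":[[0,0,0],[0,0,0],[0,0,0],[0,0,0],[0,0,0]],"roll":[-0.116,-0.116,-0.116,-0.116,-0.116]}'
python3 -m pendant '{"travel":[[0,0,0],[0,0,0],[0,0,0],[0,0,0],[0,0,0]],"roll":[-0.116,-0.116,-0.116,-0.116,-0.116]}'
python3 -m pendant '{"travel":[[0,0,0],[0,0,0],[0,0,0],[0,0,0],[0,0,0]],"roll":[0,0,0,0,0]}'
python3 - <<'E'
from h import *
from scipy.spatial.transform import Rotation as R
s=bot.state();M=R.from_rotvec(s["ee_rot"]).as_matrix();print(s["ee_pos"],s["qpos"],M.round(4))
print("tool delta",M.T@(np.array([507.2,182.1,43])-s["ee_pos"]),"yaw err deg",np.degrees(np.arctan2(M[1,2],M[0,2]))+3.45)
E
```

```text
t: 1.85
ee_pos: [432.2, -0.1, 218.7]
ee_rot: [0.948, 1.353, -0.947]
wrist_force: [0.8, -0.3, 0.2]
finger_gap: 1.0
t: 2.27
ee_pos: [507.6, 187.3, 218.5]
ee_rot: [0.948, 1.354, -0.947]
wrist_force: [0.2, 0.1, 0.3]
finger_gap: 0.999
t: 2.68
ee_pos: [507.3, 185.3, 218.3]
ee_rot: [0.497, 1.513, -0.497]
wrist_force: [0.1, -0.2, -0.3]
finger_gap: 0.998
t: 3.1
ee_pos: [507.3, 185.0, 218.4]
ee_rot: [0.043, 1.57, -0.043]
wrist_force: [0.6, -0.3, -0.5]
finger_gap: 1.003
t: 3.52
ee_pos: [507.3, 185.1, 218.3]
ee_rot: [0.049, 1.57, -0.049]
wrist_force: [0.6, -0.6, 0.3]
finger_gap: 1.0
[507.29228302 185.05612359 218.28701781] [ 2.86761856e-01 -7.06156501e-02  1.39348551e+00  3.73731848e-05
  1.81870159e+00  3.49248524e-01] [[ 0.      0.0624  0.998 ]
 [ 0.      0.998  -0.0624]
 [-1.      0.      0.    ]]
tool delta [ 1.75286896e+02 -2.96335748e+00  9.11475362e-02] yaw err deg -0.1296969342966614
```

```bash
python3 -m pendant '{"travel":[[20,-3,0],[20,0,0],[20,0,0],[15,0,0],[0,0,0]],"roll":[0,0,0,0,0]}'
python3 - <<'E'
from h import *
s=bot.state();print(s["ee_pos"])
p=eyes.read_camera("top"); q=eyes.read_camera("scene")
out=np.zeros((590,790,3),np.uint8)
out[:,:385]=cv2.resize(p["color"][140:239,170:235,::-1],(385,590),interpolation=cv2.INTER_CUBIC)
out[:,390:]=cv2.resize(q["color"][170:345,310:430,::-1],(400,590),interpolation=cv2.INTER_CUBIC)
cv2.imwrite("pics/near.png",out)
E
```

```text
t: 3.93
ee_pos: [505.4, 181.5, 139.1]
ee_rot: [0.047, 1.576, -0.05]
wrist_force: [-0.4, 0.6, -0.3]
finger_gap: 1.0
[505.39963219 181.54117441 139.1039319 ]
```

View pics/near.png

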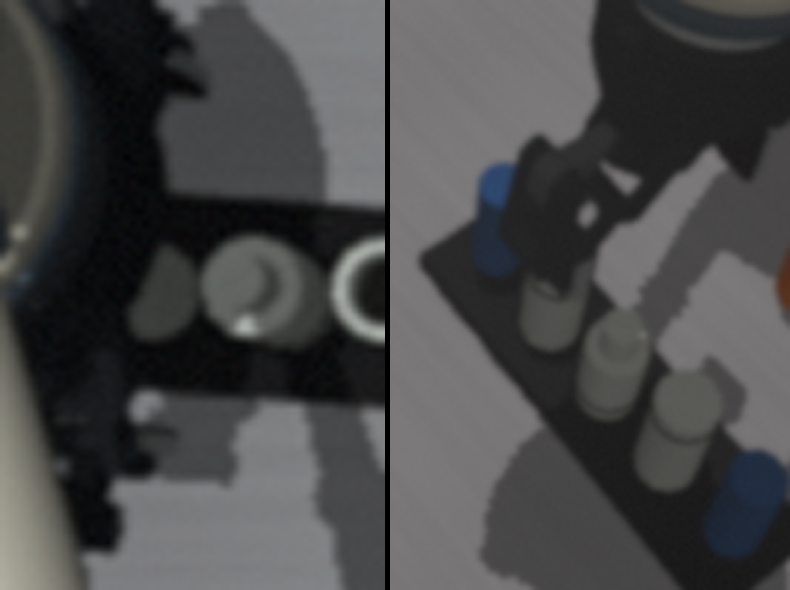

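The gripper hangs over the row in both views. I'll check its alignment by projecting the fingertips: the near finger's tip is at top (195,208), and the far finger's tip is at scene (362,254).

```bash
python3 - <<'E'
from h import *
from scipy.spatial.transform import Rotation as R
s=bot.state();M=R.from_rotvec(s["ee_rot"]).as_matrix();T=np.array(s["ee_pos"]);print(T,M.round(4))
p=eyes.read_camera("top"); q=eyes.read_camera("scene")
for sg in(-1,1):
  for ov in(4,17):
    for w in(42,57):
      for y in(-11,11):
        X=T+M@[ov,y,sg*w]; print(sg,ov,w,y,px(p,X),px(q,X))
print("pist",px(p,[507.2,182.1,44]),px(p,[507.2,182.1,80]),px(q,[507.2,182.1,80]))
print("tool delta",M.T@(np.array([507.2,182.1,43])-T))
E
```

```text
[506.87051467 181.98630198 143.16465604] [[-1.000e-03  6.160e-02  9.981e-01]
 [-3.000e-04  9.981e-01 -6.160e-02]
 [-1.000e+00 -3.000e-04 -9.000e-04]]
-1 4 42 -11 [204. 210.] [402. 225.]
-1 4 42 11 [190. 209.] [412. 236.]
-1 4 57 -11 [203. 219.] [409. 220.]
-1 4 57 11 [190. 218.] [420. 230.]
-1 17 42 -11 [207. 210.] [400. 230.]
-1 17 42 11 [193. 209.] [410. 240.]
-1 17 57 -11 [206. 219.] [408. 224.]
-1 17 57 11 [192. 218.] [418. 235.]
1 4 42 -11 [209. 157.] [356. 256.]
1 4 42 11 [195. 156.] [367. 267.]
1 4 57 -11 [210. 148.] [348. 261.]
1 4 57 11 [196. 147.] [358. 273.]
1 17 42 -11 [211. 159.] [356. 260.]
1 17 42 11 [198. 158.] [366. 271.]
1 17 57 -11 [212. 150.] [347. 266.]
1 17 57 11 [198. 149.] [357. 277.]
pist [214. 188.] [209. 186.] [380. 264.]
tool delta [100.1642561    0.16800421   0.41639079]
```

Projections match. Descending 100 mm, then closing.

```bash
python3 -m pendant '{"travel":[[20,0,0],[20,0,0],[20,0,0],[20,0,0],[10,0,0]],"roll":[0,0,0,0,0]}'
python3 -m pendant '{"travel":[[10,0,0],[0,0,0],[0,0,0],[0,0,0],[0,0,0]],"roll":[0,0,0,0,0]}'
python3 -m pendant '{"travel":[[0,0,0],[0,0,0],[0,0,0],[0,0,0],[0,0,0]],"roll":[0,0,0,0,0]}' -1
python3 -m pendant '{"travel":[[0,0,0],[0,0,0],[0,0,0],[0,0,0],[0,0,0]],"roll":[0,0,0,0,0]}' -1
```

```text
t: 4.55
ee_pos: [506.8, 182.0, 52.2]
ee_rot: [0.048, 1.571, -0.048]
wrist_force: [0.3, 0.2, 0.4]
finger_gap: 0.998
t: 4.97
ee_pos: [508.0, 182.3, 44.9]
ee_rot: [0.049, 1.568, -0.047]
wrist_force: [0.9, -0.2, 1.2]
finger_gap: 1.0
t: 5.38
ee_pos: [507.5, 182.1, 43.6]
ee_rot: [0.048, 1.569, -0.048]
wrist_force: [8.0, -0.7, 13.5]
finger_gap: 0.302
t: 5.8
ee_pos: [508.4, 182.4, 45.5]
ee_rot: [0.049, 1.567, -0.047]
wrist_force: [-0.1, -0.2, 7.1]
finger_gap: 0.188
```

The gap of 0.188 (16 mm) is less than the 30 mm body, so I need to look before lifting.

```bash
python3 -m pendant '{"travel":[[0,0,0],[0,0,0],[0,0,0],[0,0,0],[0,0,0]],"roll":[0,0,0,0,0]}'
python3 - <<'E'
from h import *
p=eyes.read_camera("top"); q=eyes.read_camera("scene")
s=bot.state();print(s["ee_pos"],s["finger_gap"],s["wrist_force"],s["moment"])
out=np.zeros((590,790,3),np.uint8)
out[:,:385]=cv2.resize(p["color"][140:239,180:245,::-1],(385,590),interpolation=cv2.INTER_CUBIC)
out[:,390:]=cv2.resize(q["color"][200:332,320:410,::-1],(400,590),interpolation=cv2.INTER_CUBIC)
cv2.imwrite("pics/grip.png",cv2.convertScaleAbs(out,alpha=1.6))
E
```

```text
t: 6.22
ee_pos: [508.4, 182.4, 45.5]
ee_rot: [0.049, 1.567, -0.047]
wrist_force: [0.6, -0.1, 7.9]
finger_gap: 0.189
[508.30792038 182.39500195  45.42662116] 0.18096400104944244 [0.1127071  0.11913416 7.18615588] [-0.05067141  0.08209108  0.01181722]
```

View pics/grip.png

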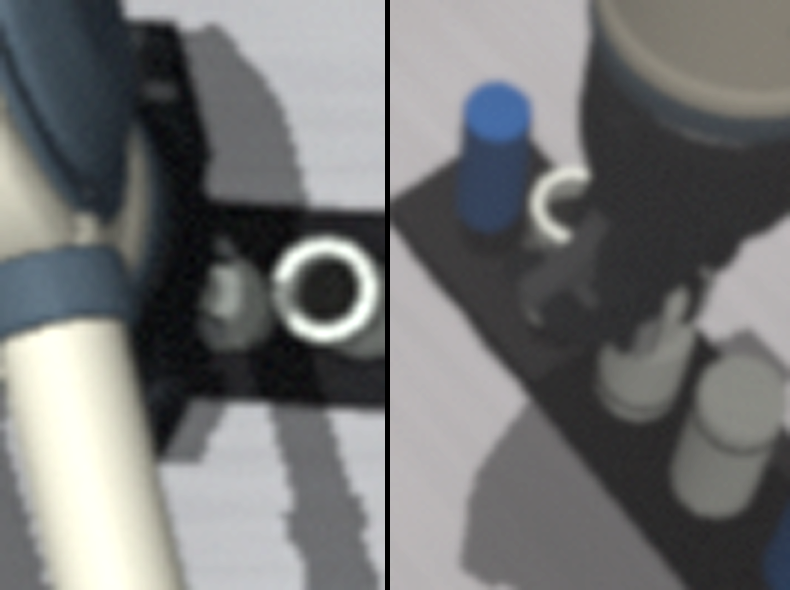

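The picture is ambiguous: the fingers may be on the neck at shoulder height. I'll overlay the expected outlines of the piston and pads on an enlarged scene crop.

```bash
python3 - <<'E'
from h import *
from scipy.spatial.transform import Rotation as R
q=eyes.read_camera("scene");s=bot.state();M=R.from_rotvec(s["ee_rot"]).as_matrix();T=np.array(s["ee_pos"])
x0,y0,x1,y1=345,225,415,325
k=5.6
a=cv2.resize(q["color"][y0:y1,x0:x1,::-1],None,fx=k,fy=k,interpolation=cv2.INTER_CUBIC);a=cv2.convertScaleAbs(a,alpha=2.2);b=a.copy()
def P(X):
    c=q["extrinsics"]@np.append(X,1);u=q["K"]@c[:3];u=u[:2]/u[2];return ((u-[x0,y0]+.5)*k).astype(int).tolist()
def ring(c,r,z,col):
    cv2.polylines(b,[np.array([P([c[0]+r*np.cos(t),c[1]+r*np.sin(t),z]) for t in np.linspace(0,6.28,40)])],True,col,1)
c=[507.2,182.1]
for r,z in((15,14),(15,58),(9,58),(9,80)): ring(c,r,z,(0,255,0))
ring([509.9,226],15,80,(0,255,255));ring([509.9,226],15,14,(0,255,255))
for g in(9,15):
  for sg in(-1,1):
    cv2.polylines(b,[np.array([P(T+M@[o,y,sg*g]) for o,y in((-13,-11),(-13,11),(17,11),(17,-11))])],True,(0,0,255) if g==9 else (255,80,0),1)
cv2.imwrite("pics/ov.png",np.hstack([a,b]))
E
```

```text
(no output)
```

View pics/ov.png

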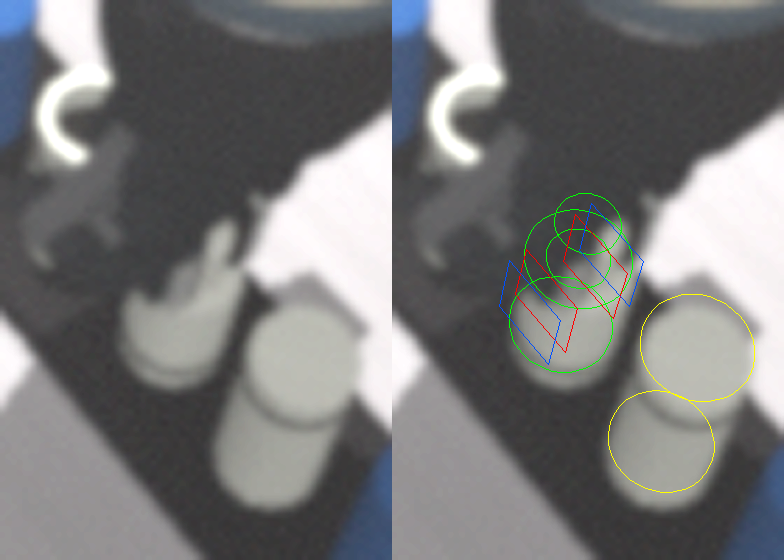

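The outline fit is consistent with a standing piston, with the fingers around the neck. A straight slow lift is harmless whichever way it's held, so I'll lift 20 mm and re-check.

```bash
python3 -m pendant '{"travel":[[-4,0,0],[-4,0,0],[-4,0,0],[-4,0,0],[-4,0,0]],"roll":[0,0,0,0,0]}'
python3 -m pendant '{"travel":[[0,0,0],[0,0,0],[0,0,0],[0,0,0],[0,0,0]],"roll":[0,0,0,0,0]}'
python3 - <<'E'
from h import *
p=eyes.read_camera("top"); q=eyes.read_camera("scene")
out=np.hstack([cv2.resize(p["color"][150:225,175:247,::-1],(390,406),interpolation=cv2.INTER_CUBIC),cv2.resize(q["color"][225:325,345:415,::-1],(392,560),interpolation=cv2.INTER_CUBIC)[100:506]])
cv2.imwrite("pics/lift.png",cv2.convertScaleAbs(out,alpha=2.2))
E
```

```text
t: 6.78
ee_pos: [506.7, 182.0, 63.4]
ee_rot: [0.048, 1.571, -0.048]
wrist_force: [0.5, 0.7, -1.2]
finger_gap: 0.184
t: 7.2
ee_pos: [506.9, 182.0, 62.9]
ee_rot: [0.048, 1.571, -0.048]
wrist_force: [0.7, 0.1, -0.6]
finger_gap: 0.185
```

View pics/lift.png

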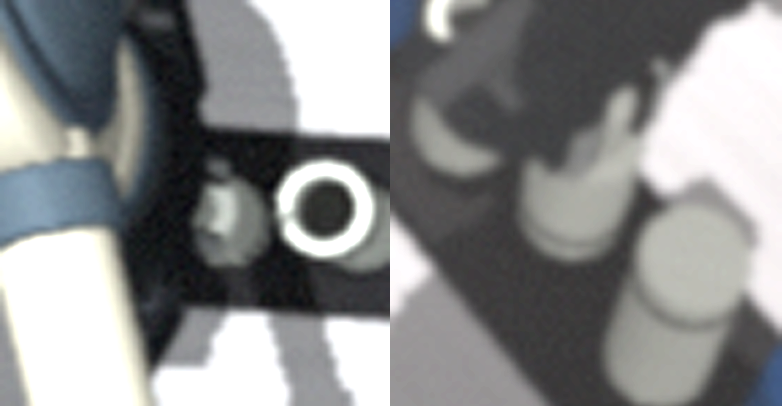

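It has lifted out of the well, upright and carrying about 1 N, and the neighbours are standing. I'm lifting it clear and carrying it over.

```bash
python3 -m pendant '{"travel":[[-12,0,0],[-24,0,0],[-28,0,0],[-24,0,0],[-12,0,0]],"roll":[0,0,0,0,0]}'
python3 -m pendant '{"travel":[[0,-10,0.7],[0,-20,0.7],[0,-30,0.7],[0,-35,0.7],[0,-35,0.7]],"roll":[0,0,0,0,0]}'
python3 -m pendant '{"travel":[[0,-35,0.7],[0,-35,0.7],[0,-35,0.7],[0,-35,0.7],[0,-35,0.7]],"roll":[0,0,0,0,0]}'
python3 -m pendant '{"travel":[[0,-35,0.7],[0,-30,0.7],[0,-25,0.7],[0,-20,0.7],[0,-13,0.7]],"roll":[0,0,0,0,0]}'
python3 -m pendant '{"travel":[[0,0,0],[0,0,0],[0,0,0],[0,0,0],[0,0,0]],"roll":[0.058,0.058,0.058,0.058,0.058]}'
python3 -m pendant '{"travel":[[0,0,0],[0,0,0],[0,0,0],[0,0,0],[0,0,0]],"roll":[0,0,0,0,0]}'
python3 - <<'E'
from h import *
from scipy.spatial.transform import Rotation as R
p=eyes.read_camera("top"); q=eyes.read_camera("scene")
s=bot.state();M=R.from_rotvec(s["ee_rot"]).as_matrix();T=np.array(s["ee_pos"]);print(T,s["finger_gap"],M.round(3))
print("tool delta",M.T@(np.array([491,-246.1,60])-T))
print("foot px",px(q,[T[0],T[1],T[2]-37.4]),"cell",px(q,[491,-246,4]))
out=np.hstack([cv2.resize(p["color"][130:240,350:480,::-1],(390,330),interpolation=cv2.INTER_CUBIC),cv2.resize(q["color"][50:204,160:342,::-1],(390,330),interpolation=cv2.INTER_CUBIC)])
cv2.imwrite("pics/over.png",cv2.convertScaleAbs(out,alpha=1.3))
E
```

```text
t: 7.72
ee_pos: [508.3, 182.4, 168.2]
ee_rot: [0.049, 1.565, -0.046]
wrist_force: [0.1, -0.2, 0.1]
finger_gap: 0.185
t: 8.13
ee_pos: [501.6, 50.5, 161.3]
ee_rot: [0.047, 1.573, -0.047]
wrist_force: [0.9, 0.4, -0.1]
finger_gap: 0.178
t: 8.55
ee_pos: [494.1, -124.9, 161.5]
ee_rot: [0.048, 1.573, -0.048]
wrist_force: [0.8, -0.7, -0.5]
finger_gap: 0.186
t: 8.97
ee_pos: [490.0, -248.2, 161.2]
ee_rot: [0.05, 1.573, -0.049]
wrist_force: [1.1, 0.3, -0.8]
finger_gap: 0.181
t: 9.38
ee_pos: [490.9, -245.6, 161.9]
ee_rot: [0.278, 1.555, -0.277]
wrist_force: [0.7, 0.1, -0.3]
finger_gap: 0.183
t: 9.8
ee_pos: [491.5, -245.7, 163.1]
ee_rot: [0.275, 1.553, -0.275]
wrist_force: [-0.3, -0.3, -1.0]
finger_gap: 0.184
[ 491.50218569 -245.78046751  163.23270438] 0.18586330863022535 [[-0.     0.343  0.939]
 [ 0.     0.939 -0.343]
 [-1.     0.    -0.   ]]
tool delta [103.23270945  -0.47386912  -0.35873592]
foot px [228.  87.] cell [237. 131.]
```

View pics/over.png

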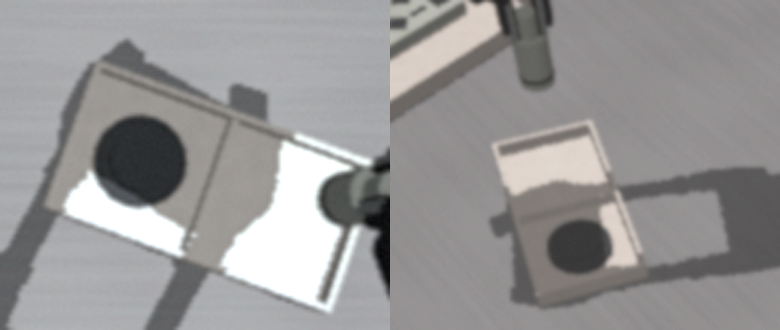

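The stepped piston hangs upright over the cell. Its foot is at scene (228.6,86), and the prediction was (228,87), so the foot is 37.4 mm below the TCP. I'm lowering it.

```bash
python3 -m pendant '{"travel":[[10,0,0],[22,0,0],[28,0,0],[25,0,0],[15,0,0]],"roll":[0,0,0,0,0]}'
python3 -m pendant '{"travel":[[8,0,0],[4,0,0],[0,0,0],[0,0,0],[0,0,0]],"roll":[0,0,0,0,0]}'
python3 -m pendant '{"travel":[[2,0,0],[2,0,0],[2,0,0],[0,0,0],[0,0,0]],"roll":[0,0,0,0,0]}'
```

```text
t: 10.32
ee_pos: [490.0, -244.9, 59.1]
ee_rot: [0.277, 1.557, -0.274]
wrist_force: [-0.3, 0.0, -1.1]
finger_gap: 0.184
t: 10.73
ee_pos: [492.3, -246.3, 52.9]
ee_rot: [0.275, 1.551, -0.276]
wrist_force: [-0.8, 0.5, -0.7]
finger_gap: 0.184
t: 11.15
ee_pos: [491.4, -245.7, 45.1]
ee_rot: [0.276, 1.554, -0.275]
wrist_force: [-0.6, -0.9, -0.3]
finger_gap: 0.185
```

```bash
python3 -m pendant '{"travel":[[1,0,0],[1,0,0],[0,0,0],[0,0,0],[0,0,0]],"roll":[0,0,0,0,0]}'
python3 -m pendant '{"travel":[[1,0,0],[0,0,0],[0,0,0],[0,0,0],[0,0,0]],"roll":[0,0,0,0,0]}'
```

```text
t: 11.57
ee_pos: [491.5, -245.8, 43.3]
ee_rot: [0.275, 1.553, -0.275]
wrist_force: [-0.8, 0.3, -0.5]
finger_gap: 0.182
t: 11.98
ee_pos: [491.5, -245.8, 42.3]
ee_rot: [0.275, 1.553, -0.275]
wrist_force: [-0.4, -0.2, -1.1]
finger_gap: 0.188
```

```bash
python3 -m pendant '{"travel":[[1,0,0],[0,0,0],[0,0,0],[0,0,0],[0,0,0]],"roll":[0,0,0,0,0]}'
```

```text
t: 12.4
ee_pos: [491.7, -245.9, 41.5]
ee_rot: [0.275, 1.553, -0.276]
wrist_force: [-0.3, -0.6, 0.6]
finger_gap: 0.186
```

Close to contact. One more millimetre.

```bash
python3 -m pendant '{"travel":[[1,0,0],[0,0,0],[0,0,0],[0,0,0],[0,0,0]],"roll":[0,0,0,0,0]}'
```

```text
t: 12.82
ee_pos: [491.8, -246.0, 41.5]
ee_rot: [0.275, 1.552, -0.276]
wrist_force: [-0.8, 0.7, 5.5]
finger_gap: 0.186
```

There's a contact force of 5.5 N, so it's on the floor. Releasing.

```bash
python3 -m pendant '{"travel":[[0,0,0],[0,0,0],[0,0,0],[0,0,0],[0,0,0]],"roll":[0,0,0,0,0]}' -0.4
python3 -m pendant '{"travel":[[0,0,0],[0,0,0],[0,0,0],[0,0,0],[0,0,0]],"roll":[0,0,0,0,0]}' 0.4
python3 -m pendant '{"travel":[[-5,0,0],[-15,0,0],[-25,0,0],[-30,0,0],[-30,0,0]],"roll":[0,0,0,0,0]}'
python3 -m pendant '{"travel":[[-30,0,0],[-20,0,0],[0,-20,0],[0,-35,0],[0,-40,0]],"roll":[0,0,0,0,0]}'
python3 -m pendant '{"travel":[[0,-40,0],[0,-40,0],[0,-20,0],[0,0,0],[0,0,0]],"roll":[0,0,0,0,0]}'
python3 - <<'E'
from h import *
p=eyes.read_camera("top"); q=eyes.read_camera("scene")
for n,c in(("top",p),("scene",q)):
  for k in("piston_mid","plain_mid","cup_mid"):
    for r in landmark_of(c,k)[:2]: print(n,k,np.round(r["xyz"]),round(r["score"],2))
f=lambda c,x0,y0,w,h,W,H:cv2.resize(c["color"][y0:y0+h,x0:x0+w,::-1],(W,H),interpolation=cv2.INTER_CUBIC)
out=np.vstack([np.hstack([f(p,355,140,130,97,390,290),f(q,180,80,130,97,390,290)]),np.hstack([f(p,145,150,150,112,390,290),f(q,310,210,150,112,390,290)])])
cv2.imwrite("pics/end.png",cv2.convertScaleAbs(out,alpha=1.2))
E
```

```text
t: 13.23
ee_pos: [491.8, -246.0, 40.8]
ee_rot: [0.275, 1.552, -0.276]
wrist_force: [1.0, -1.0, 5.8]
finger_gap: 0.297
t: 13.65
ee_pos: [491.2, -245.6, 39.7]
ee_rot: [0.276, 1.554, -0.275]
wrist_force: [0.4, -0.1, 1.0]
finger_gap: 0.703
t: 14.07
ee_pos: [491.0, -245.5, 146.1]
ee_rot: [0.276, 1.555, -0.275]
wrist_force: [0.2, -0.2, 0.2]
finger_gap: 0.701
t: 14.48
ee_pos: [459.4, -334.8, 196.8]
ee_rot: [0.272, 1.551, -0.273]
wrist_force: [0.2, -0.7, 0.3]
finger_gap: 0.701
t: 14.9
ee_pos: [423.9, -429.6, 195.1]
ee_rot: [0.278, 1.553, -0.277]
wrist_force: [0.7, 0.2, 0.3]
finger_gap: 0.702
top piston_mid [ 492. -243.   38.] 0.68
top plain_mid [509. 228.  44.] 0.72
top plain_mid [392. 209.  36.] 0.61
top cup_mid [506. 139.  48.] 0.77
scene piston_mid [ 497. -248.   40.] 0.74
scene plain_mid [513. 225.  42.] 0.84
scene plain_mid [390. 209.  32.] 0.65
scene cup_mid [510. 142.  47.] 0.89
scene cup_mid [ 493. -248.   40.] 0.17
```

View pics/end.png

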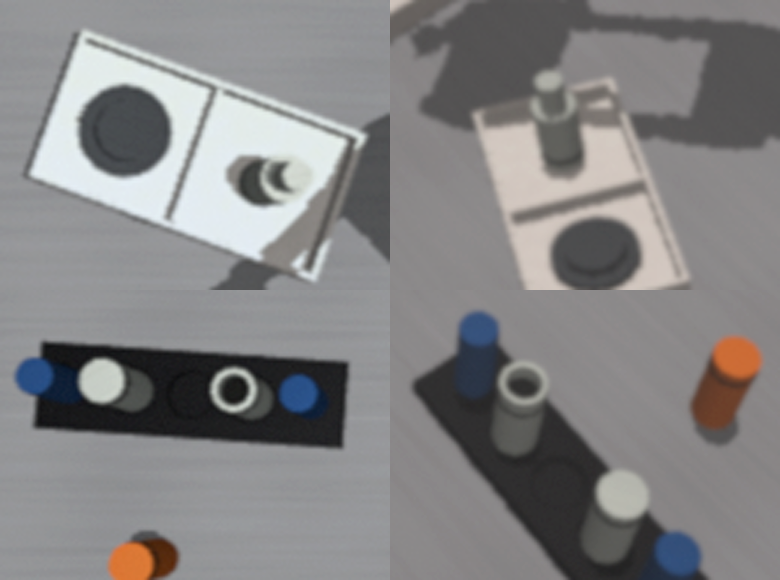

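The stepped piston stands upright, neck up, in the middle of the empty compartment (top about (449,198)). Plain and cup are still upright in their wells, the middle well is empty, and the orange part hasn't moved.

```bash
python3 -c "
from cell import sign_off,bot
print(bot.state()['wrist_force']);print(sign_off())"
```

```text
[ 0.23221331 -0.65528436  0.10022569]
the job is handed in; nothing more can be done
None
```

The stepped piston now stands upright, neck up, in the empty compartment of the kit tray, and I handed the job in at about 15 s. I lifted it from the middle well, carried it above the posts and lowered it until the wrist read 5.5 N. Then I released it and drew the arm clear.

**Last checks:** both cameras show the piston near the middle of the compartment. The networks put it at about (492 to 497, -243 to -248) mm, against the cell centre at (491, -246) mm. The plain and hollow pistons are still upright in their wells, the orange look-alike has not moved, and the gripper touches nothing.

**One disagreement:** I aimed for the 30 mm body, but the fingers closed to about 16 mm, which suggests they held the slim neck. That does not fit the finger height the robot reported, and I did not resolve it. The 20 mm test lift and the look before lowering showed the piston held upright, and nothing suggested that it slipped.

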